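# Sweep the loose nuts into the bench pan

### The arm

A 6-joint arm with a two-finger parallel gripper is mounted at the origin on a cart in front of the work surface, level with it; the furniture and walls round the work are solid. World frame = base frame: x ahead of the robot, y to its left, z up, the work surface at z = 0. Lengths are in mm, angles in rad, forces in N, time in s.
With the tool pointing down it reaches from about 275 to 725 mm from the base axis. Payload 5.6 kg.
Tool frame: the origin (TCP) lies on the centre line of the jaws, within the pads' length; the fingertips stand 19 mm ahead of it and the grasp point (between the pads) is the TCP (manip.tip_extent is the distance from the TCP to the fingertips, in mm); z points along the fingers, y is the line along which they close (so a half turn about z gives the same grasp; the last joint's range is limited). The gripper opens to 85 mm and grips with 20 to 120 N. Pads are 22 mm wide; open, the fingers measure 114 mm over their backs; the gripper's body (76 mm by 85 mm) begins 54 mm behind the grasp point. The pads swing forward as they close: fully open they stand 13 mm farther back than shut.
Start: joints at [1.557, 0.255, 0.108, 0, -1.424, -0.285], TCP at [161.878, 525.631, 250.283] pointing down, gripper open.
Joint ranges: [-2.95, 2.95], [-1.21, 1.97], [-1.09, 1.5], [-2.87, 1.71], [-2.94, -0.07], [-3.05, 3.05]. Speed limits (rad/s): [2.57, 2.57, 3.14, 3.14, 3.14, 3.14].

### API

Orientations are given as [roll, pitch, yaw] about the fixed x, y, z axes, in that order (R = Rz(yaw) Ry(pitch) Rx(roll)).
In Python, from workcell import manip, eyes, sense gives the robot as it stands (manip), with the cameras (eyes) and the readings as plain functions.
- The arm moves only by the tool steer_hand, called as name(argument=value, ...) on one line, values as JSON. Schema: {"type":"object","properties":{"plan":{"type":"array","items":{"type":"object","properties":{"xyz":{"type":"array","items":{"type":"number"},"minItems":3,"maxItems":3},"spin":{"type":"number"}},"additionalProperties":false},"minItems":1,"maxItems":20},"finger_gap":{"type":"number"},"clamp_n":{"type":"number"},"only":{"type":"string"},"quiet":{"type":"boolean"},"lines":{"type":"string"}},"required":["plan"],"additionalProperties":false}. plan is a list of rows, 1 to 20 of them, each an object with the fields xyz (a list: dx, dy, dz in mm), spin (a turn about the tool's z in rad); a field left out counts as zero; each row is the pose to reach, as a shift and turn from the pose commanded when the call began, along the tool's axes at that moment; what a row does not reach only later rows make up. A row lasts 1/10 s, in which the tool goes at most 50 mm and 0.15 rad, less where a joint would pass 70% of its speed; a pose out of reach is approached as far as the arm can. finger_gap is the finger opening in mm, set as the call begins (left out keeps the last). The fingers move at their own pace and stop on an object; clamp_n is the grip in N (left out, the last holds). Time passes only in rows, so rows that do not move let the fingers close. The tool returns the time, the measured TCP pose, the force, the opening and the grip force at its end. only (a regular expression) keeps the lines of the reply that match it, lines (a string "A,B") keeps lines A to B, and quiet returns only ok. Input that does not fit is refused with a message, and nothing moves.
- sense(): the state, without advancing time (a new reading comes with each control period).
- eyes.capture(name): name is "scene" or "top"; returns the picture (480x640x3 uint8, red, green, blue); there is no depth.
- eyes.calibration(name): a dict with "K" (3x3 intrinsics, pixels), "k1" (the pictures are not rectified: a ray, as slopes to the right and down, at radius r is drawn at 1 + k1 r^2 times it, then the intrinsics apply), "origin" and "attitude" of the camera in the world. Camera axes: x right, y down, z forward; pixel columns grow to the right and rows downward; lengths in mm; the calibration is good to about 2 mm. A picture is of the moment at which its call begins. calibration takes no time and is no camera call.
- manip.close_job(): hands the job in; it is judged then, once.
The state is a dict: "clock": time; "joint_pos": joint angles; "joint_velocities": joint speeds; "joint_torque": joint torques, N m; "tool_pos": TCP position; "tool_rot": TCP orientation; "wrist_force": force on the tool from outside, world axes, zero at the start; "wrist_torque": the same for the moment, N m; "finger_gap": finger opening in mm; "gripper_force": force on a finger pad.
Only numpy, scipy, OpenCV 4.12 (cv2) and the standard library are available. Lean on these libraries where they do the work, as an engineer would, in place of code of your own. Each camera call takes 0.05 s, during which the arm holds its last target. There are 200 camera calls.

### The job

Clear the bench: with closed fingers, gently sweep the three loose nuts along the bench top through the open front of the low sheet-metal pan, until each lies completely inside it. Only push them: do not pinch or lift them or jam them hard against the pan, and leave the two standing bolts upright where they are.

Things in the scene. Friction and masses are not known exactly. Their poses are not given: they have to be found in the camera images.
- pan: low pan of folded plain sheet metal, screwed to the bench: 120 mm deep (its x), 220 wide (its y), 3 mm walls at back and both ends, 35 mm high, front open. Floor 2 mm thick, sloping down to the bench over the front 20 mm so that nuts slide in. Origin at the centre of its underside; x points from the open front to the back wall, z up. The front faces the robot's right (-y) within 15 degrees
- pan_mouth (a point): middle of the open front edge, at bench height, 60 mm in front of the pan's origin, same axes as the pan. From here it is 117 mm to the inside of the back wall; 214 mm between the end walls. Two screw tabs stick out 22 mm behind the back wall
- nut_0: plain M16 hexagon nut lying flat, 24 mm across flats, 27 mm across corners, 13 mm high, about 35 g, top edges chamfered: pushed near the top it may tip; one of three alike. Origin at the centre of its underside, z up
- nut_1: plain M16 hexagon nut lying flat, 24 mm across flats, 27 mm across corners, 13 mm high, about 35 g, top edges chamfered: pushed near the top it may tip; one of three alike. Origin at the centre of its underside, z up
- nut_2: plain M16 hexagon nut lying flat, 24 mm across flats, 27 mm across corners, 13 mm high, about 35 g, top edges chamfered: pushed near the top it may tip; one of three alike. Origin at the centre of its underside, z up
- bolt_a: M16 bolt standing upright on its hexagon head (24 x 27 mm), shank up, 66 mm tall, about 140 g, loose and easily toppled; a bystander. Origin at the centre of its underside, z up. It stands in one row with the nuts
- bolt_b: M16 bolt standing upright on its hexagon head (24 x 27 mm), shank up, 54 mm tall, about 140 g, loose and easily toppled; a bystander. Origin at the centre of its underside, z up. It stands apart, to the right (-y) of that row

How it is judged (in metres and radians):
At the end, for the whole second after the job is handed in: All three nuts lie at rest inside the pan, each centre at least 12 mm past the open front edge and between the walls, none more than 20 mm above the bench top; both bolts are upright (within 0.2 rad) and within 15 mm of where they stood (x of nut_0 in the frame of pan between -0.048 and 0.06 m and y of nut_0 in the frame of pan between -0.11 and 0.11 m and height (world z) of each of nut_0, nut_1, nut_2 below 0.02 m and linear speed of each of nut_0, nut_1, nut_2 below 0.02 m/s and x of nut_1 in the frame of pan between -0.048 and 0.06 m and y of nut_1 in the frame of pan between -0.11 and 0.11 m and x of nut_2 in the frame of pan between -0.048 and 0.06 m and y of nut_2 in the frame of pan between -0.11 and 0.11 m and distance of each of bolt_a, bolt_b from where it was at the start of the episode below 0.015 m and angle between each of bolt_a, bolt_b's own z axis and vertical below 0.2 rad); the robot touches nothing.
It fails at once if a nut was lifted (more than 25 mm above the bench top) (height (world z) of any of nut_0, nut_1, nut_2 above 0.025 m).
It fails at once if a nut was pinched, or jammed hard with the fingers (more than 28 N) (contact force between the fingers and nut_0 above 28 N or contact force between the fingers and nut_1 above 28 N or contact force between the fingers and nut_2 above 28 N).
It fails at once if a standing bolt was moved by more than 15 mm or tipped by more than 0.2 rad (distance of any of bolt_a, bolt_b from where it was at the start of the episode above 0.015 m or angle between any of bolt_a, bolt_b's own z axis and vertical above 0.2 rad).
It also fails if it takes over 70 s, if anything falls off the work surface, if the arm or the gripper's body presses on something with over 40 N, if the wrist force passes 120 N, or if a joint passes its speed limit or range.

## Working session

There is one attempt and no reset: what is moved stays moved. The work goes in short steps, Python scripts to look and compute and a tool call to move; the robot and the scene stay as the last step left them, time stands still between calls to the robot, and variables do not carry over. Pictures are saved under pics/ and viewed, at most 10 in all, crops included, and the job is handed in when it is done.

```bash
mkdir -p pics; ls; python3 - <<'E'
from workcell import manip, eyes, sense
import cv2
for n in("scene","top"):
    cv2.imwrite(f"pics/{n}0.png",eyes.capture(n)[:,:,::-1]); print(n,eyes.calibration(n))
s=sense(); print(s["tool_pos"],s["tool_rot"],s["clock"],manip.tip_extent)
E
```

```text
pics
workcell.py
scene {'K': array([[564.16410174,   0.        , 316.22728832],
       [  0.        , 564.16410174, 233.58050401],
       [  0.        ,   0.        ,   1.        ]]), 'k1': -0.11586623217271773, 'origin': array([  40.86172018, -652.80125968,  483.46590536]), 'attitude': array([-2.10855481,  0.01755988, -0.67114921])}
top {'K': array([[623.65154082,   0.        , 317.98516749],
       [  0.        , 623.65154082, 238.15363812],
       [  0.        ,   0.        ,   1.        ]]), 'k1': -0.15615109712398995, 'origin': array([ 255.50456547,  -33.27620207, 1166.1170459 ]), 'attitude': array([-2.90491767,  0.00658468, -1.54532688])}
[161.74121285 525.25706511 249.50463476] [ 3.13991811e+00 -8.18753360e-05 -2.98859762e-01] 0.1 19.0
```

View pics/top0.png

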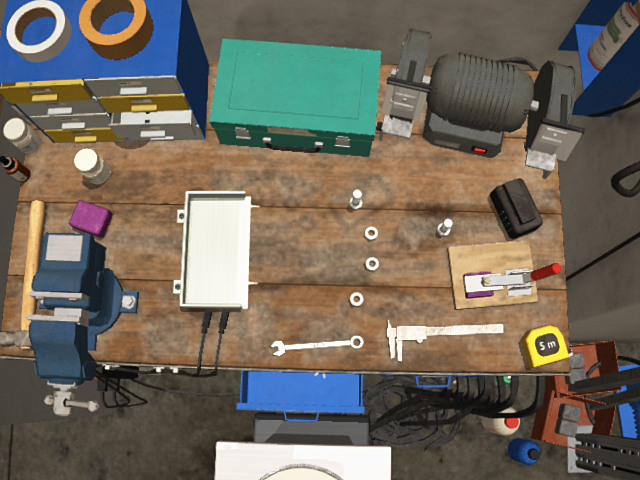

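View pics/scene0.png

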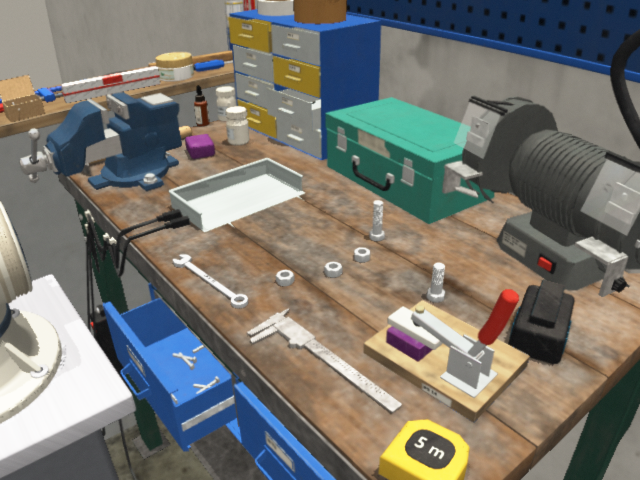

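Top view: nuts near (371,233), (372,264) and (357,299); bolt_a base near (355,206); bolt_b base near (442,234); pan at columns 182-250, rows 192-310. In the scene view the nuts and bolts stand clear. I'll zoom in and back-project these.

```bash
cat > h.py <<'E'
from workcell import manip, eyes, sense
import cv2, numpy as np
from scipy.spatial.transform import Rotation as R
def cam(n):
    c=eyes.calibration(n); return c["K"],c["k1"],np.array(c["origin"]),R.from_euler("xyz",c["attitude"]).as_matrix()
def w(n,u,v,z=0):
    K,k,o,A=cam(n); d=np.array([k,0,0,0,0.])
    p=cv2.undistortPoints(np.array([[[u,v]]],float),K,d,None,None)[0,0]
    r=A@[p[0],p[1],1]; return o+r*(z-o[2])/r[2]
def px(n,P):
    K,k,o,A=cam(n); q=A.T@(np.array(P,float)-o)
    return cv2.projectPoints(q.reshape(1,1,3),np.zeros(3),np.zeros(3),K,np.array([k,0,0,0,0.]))[0].ravel()
def crop(n,img,x0,y0,x1,y1,f,name):
    cv2.imwrite(name,cv2.resize(img[y0:y1,x0:x1,::-1],None,fx=f,fy=f,interpolation=cv2.INTER_CUBIC))
E
python3 - <<'E'
from h import *
i=cv2.imread("pics/top0.png")[:,:,::-1]; crop("top",i,170,180,460,320,2.75,"pics/c1.png")
for u,v in [(371,233),(372,264),(357,299)]: print(w("top",u,v,13).round(1))
for u,v in [(285,273),(334,265),(362,250)]: print("s",w("scene",u,v,13).round(1))
print("bolts",w("top",355,207,5),w("top",442,234,5))
for n in("scene","top"): print(px(n,[350,0,0]))
E
```

```text
[ 545.9 -119.4   13. ]
[ 485.7 -121.7   13. ]
[418.6 -94.2  13. ]
s [420.2 -88.4  13. ]
s [ 488.5 -118.4   13. ]
s [ 548.4 -114.5   13. ]
bolts [599.13554969 -88.69478591   5.        ] [ 549.22458008 -257.30445543    5.        ]
[213.94874285 271.31118554]
[305.52982172 335.30824148]
```

View pics/c1.png

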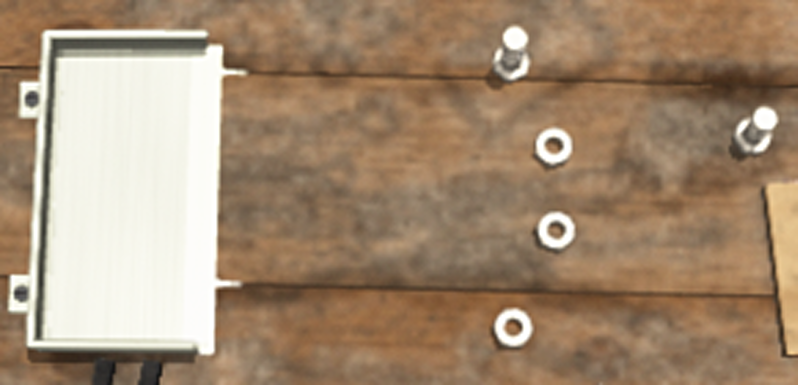

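The crop shows the pan's front edge from (222,45) to (213,354), with nuts at (553,146), (556,231) and (513,328). The bolt heads are near (511,65) and (752,137).

```bash
python3 - <<'E'
from h import *
f=lambda a,b,z:w("top",170+(a+.5)/2.75-.5,180+(b+.5)/2.75-.5,z)
for n,a,b,z in [("fL",222,45,0),("fR",213,354,0),("bL",43,31,35),("bR",28,358,35),("fwL",208,33,35),("fwR",198,350,35),("n0",553,146,13),("n1",556,231,13),("n2",513,328,13),("A",511,65,8),("Atop",515,36,66),("B",752,137,8),("Btop",765,118,54)]: print(n,f(a,b,z).round(1))
E
```

steer_hand(plan=[{"xyz": [100, 96, 0], "spin": 0.15}, {"xyz": [200, 192, 0], "spin": 0.3}, {"xyz": [300, 288, 0], "spin": 0.6}, {"xyz": [400, 384, 0], "spin": 0.9}, {"xyz": [500, 480, 0], "spin": 1.1}, {"xyz": [571, 547, 0], "spin": 1.272}, {"xyz": [571, 547, 0], "spin": 1.272}, {"xyz": [571, 547, 0], "spin": 1.272}, {"xyz": [571, 547, 0], "spin": 1.272}, {"xyz": [571, 547, 0], "spin": 1.272}, {"xyz": [571, 547, 0], "spin": 1.272}, {"xyz": [571, 547, 0], "spin": 1.272}, {"xyz": [571, 547, 0], "spin": 1.272}, {"xyz": [571, 547, 0], "spin": 1.272}, {"xyz": [571, 547, 0], "spin": 1.272}, {"xyz": [571, 547, 0], "spin": 1.272}, {"xyz": [571, 547, 0], "spin": 1.272}, {"xyz": [571, 547, 0], "spin": 1.272}, {"xyz": [571, 547, 0], "spin": 1.272}, {"xyz": [571, 547, 0], "spin": 1.272}], finger_gap=0, clamp_n=20)

```text
clock: 2.1
tool_pos: [546.3, -164.2, 250.7]
tool_rot: [-3.141, 0.0, -1.569]
wrist_force: [-0.7, 0.5, -0.0]
finger_gap: -0.1
gripper_force: 0.0
```

steer_hand(plan=[{"xyz": [0, 0, 40]}, {"xyz": [0, 0, 80]}, {"xyz": [0, 0, 120]}, {"xyz": [0, 0, 160]}, {"xyz": [0, 0, 190]}, {"xyz": [0, 0, 205]}, {"xyz": [0, 0, 215]}, {"xyz": [0, 0, 221]}, {"xyz": [0, 0, 225]}, {"xyz": [0, 0, 225]}, {"xyz": [0, 0, 225]}])

```text
clock: 3.2
tool_pos: [547.1, -165.3, 26.1]
tool_rot: [-3.14, -0.0, -1.571]
wrist_force: [0.7, -0.5, 0.4]
finger_gap: 0.1
gripper_force: 0.0
```

```bash
python3 - <<'E'
from h import *
s=eyes.capture("scene"); t=eyes.capture("top")
a=cv2.resize(s[180:330,270:470],None,fx=2,fy=2,interpolation=2); b=cv2.resize(t[180:330,300:500],None,fx=2,fy=2,interpolation=2)
cv2.imwrite("pics/c2.png",np.hstack([a,b])[:,:,::-1])
E
```

```text
(no output)
```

View pics/c2.png

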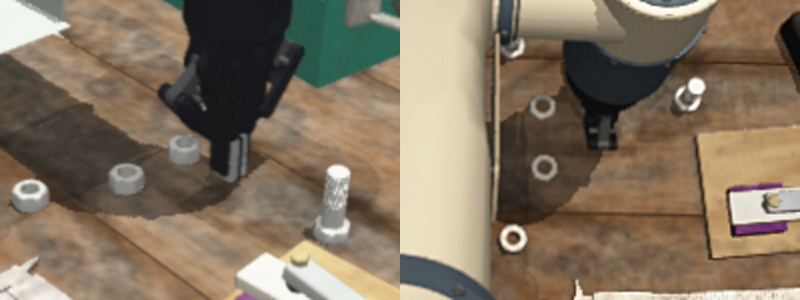

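```bash
python3 - <<'E'
from h import *
K,k,o,A=cam("scene")
for a,b in [(163,97),(185,115),(178,108),(210,170),(230,182),(302,48),(265,110)]:
    p=w("scene",270+a/2,180+b/2,0); t=(-165-o[1])/(p[1]-o[1]); print(a,b,(o+t*(p-o)).round(0))
E
```

```text
163 97 [ 480. -165.  100.]
185 115 [ 501. -165.   78.]
178 108 [ 494. -165.   86.]
210 170 [ 528. -165.   20.]
230 182 [ 549. -165.   -0.]
302 48 [ 619. -165.   90.]
265 110 [ 583. -165.   50.]
```

The fingers sit behind nut_0 with the pad sides facing it. The gripper knuckles are only about 9 mm clear of bolt_a on a straight push, so I'll turn slightly and push diagonally away from it.

steer_hand(plan=[{"xyz": [0, -3, 1], "spin": -0.08}, {"xyz": [0, -6, 2], "spin": -0.15}, {"xyz": [0, -6, 2], "spin": -0.15}, {"xyz": [0, -6, 2], "spin": -0.15}])

```text
clock: 3.7
tool_pos: [552.6, -165.3, 23.6]
tool_rot: [-3.141, -0.0, -1.423]
wrist_force: [0.2, 0.4, -1.0]
finger_gap: -0.2
gripper_force: 0.0
```

steer_hand(plan=[{"xyz": [-5, 0, 0]}, {"xyz": [-10, 0, 0]}, {"xyz": [-13, 0, 0]}, {"xyz": [-16, 0, 0]}, {"xyz": [-19, 0, 0]}, {"xyz": [-22, 0, 0]}, {"xyz": [-25, 0, 0]}, {"xyz": [-29, 0, 0]}, {"xyz": [-34, 0, 0]}, {"xyz": [-39, 0, 0]}, {"xyz": [-44, 0, 0]}, {"xyz": [-49, 0, 0]}, {"xyz": [-54, 0, 0]}, {"xyz": [-59, 0, 0]}, {"xyz": [-64, 0, 0]}, {"xyz": [-69, 0, 0]}, {"xyz": [-74, 0, 0]}, {"xyz": [-79, 0, 0]}, {"xyz": [-82, 0, 0]}, {"xyz": [-82, 0, 0]}])

```text
clock: 5.7
tool_pos: [540.3, -83.7, 23.3]
tool_rot: [-3.142, 0.0, -1.42]
wrist_force: [0.5, -0.1, 0.5]
finger_gap: -0.2
gripper_force: 0.0
```

```bash
python3 - <<'E'
from h import *
s=eyes.capture("scene"); t=eyes.capture("top")
a=cv2.resize(s[180:330,230:430],None,fx=2,fy=2,interpolation=2); b=cv2.resize(t[180:330,230:430],None,fx=2,fy=2,interpolation=2)
cv2.imwrite("pics/c3.png",np.hstack([a,b])[:,:,::-1])
E
```

```text
(no output)
```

View pics/c3.png

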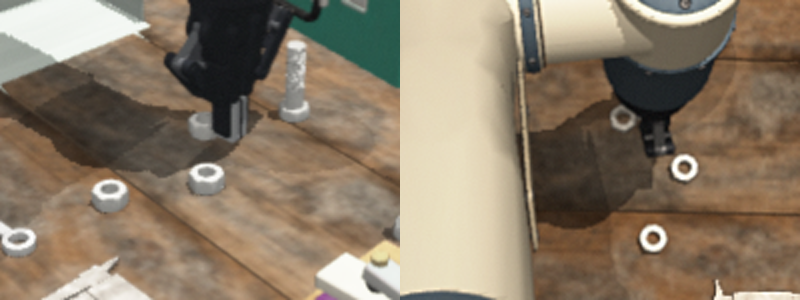

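The nut is ahead of the fingers at crop pixel (623,118), and bolt_a is clear and upright. I'll check the nut's lateral offset.

```bash
python3 - <<'E'
from h import *
p=w("top",230+223/2,180+118/2,13); print(p); d=p[:2]-[540.3,-83.7]; print(d@[-.15,.989], d@[.989,.15])
E
```

```text
[532.76637422 -63.34299901  13.        ]
21.26311784495296 -4.397205750200138
```

steer_hand(plan=[{"xyz": [-4, 0, 0]}, {"xyz": [-8, 1, 0]}, {"xyz": [-13, 2, 0]}, {"xyz": [-18, 3, 0]}, {"xyz": [-23, 4, 0]}, {"xyz": [-28, 5, 0]}, {"xyz": [-33, 6, 0]}, {"xyz": [-38, 6, 0]}, {"xyz": [-43, 6, 0]}, {"xyz": [-48, 6, 0]}, {"xyz": [-53, 6, 0]}, {"xyz": [-58, 6, 0]}, {"xyz": [-63, 6, 0]}, {"xyz": [-68, 6, 0]}, {"xyz": [-73, 6, 0]}, {"xyz": [-78, 6, 0]}, {"xyz": [-83, 6, 0]}, {"xyz": [-88, 6, 0]}, {"xyz": [-91, 6, 0]}, {"xyz": [-91, 6, 0]}])

```text
clock: 7.8
tool_pos: [520.8, 5.3, 23.3]
tool_rot: [-3.142, 0.0, -1.42]
wrist_force: [-0.5, -0.3, 0.2]
finger_gap: -0.1
gripper_force: 0.0
```

```bash
python3 - <<'E'
from h import *
s=eyes.capture("scene"); t=eyes.capture("top")
a=cv2.resize(s[150:300,160:360],None,fx=2,fy=2,interpolation=2); b=cv2.resize(t[180:330,230:430],None,fx=2,fy=2,interpolation=2)
cv2.imwrite("pics/c4.png",np.hstack([a,b])[:,:,::-1])
E
```

```text
(no output)
```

View pics/c4.png

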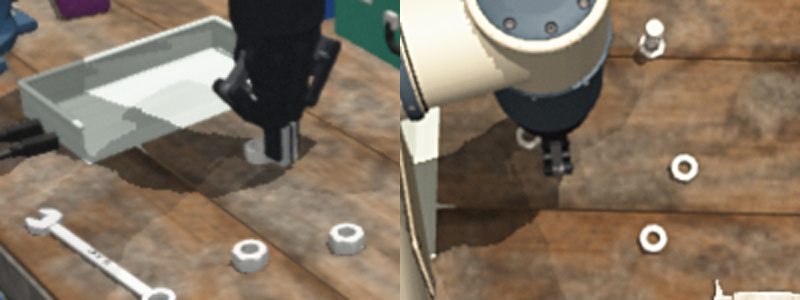

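The nut is still ahead of the fingers: near (527,138) in the top crop, (257,147) in the scene crop.

```bash
python3 - <<'E'
from h import *
for p in (w("top",230+127/2,180+138/2,13),w("scene",160+257/2,150+147/2,13)):
    d=p[:2]-[520.8,5.3]; print(p,d@[-.15,.989], d@[.989,.15])
E
```

```text
[511.10751319  27.24963646  13.        ] 23.162063476369646 -6.29342399146778
[509.96022983  26.20312137  13.        ] 22.29915256245993 -7.5850644885836065
```

steer_hand(plan=[{"xyz": [5, 0, 0]}, {"xyz": [9, 0, 0]}, {"xyz": [9, 7, 0], "spin": 0.08}, {"xyz": [6, 14, 0], "spin": 0.15}, {"xyz": [6, 14, 0], "spin": 0.15}, {"xyz": [6, 14, 0], "spin": 0.15}])

```text
clock: 8.5
tool_pos: [508.1, -3.4, 23.4]
tool_rot: [-3.141, -0.0, -1.569]
wrist_force: [0.2, 0.2, -0.1]
finger_gap: 0.1
gripper_force: 0.0
```

steer_hand(plan=[{"xyz": [-4, 0, 0]}, {"xyz": [-7, 0, 0]}, {"xyz": [-10, 0, 0]}, {"xyz": [-14, 0, 0]}, {"xyz": [-19, 0, 0]}, {"xyz": [-24, 0, 0]}, {"xyz": [-29, 0, 0]}, {"xyz": [-34, 0, 0]}, {"xyz": [-39, 0, 0]}, {"xyz": [-44, 0, 0]}, {"xyz": [-49, 0, 0]}, {"xyz": [-54, 0, 0]}, {"xyz": [-59, 0, 0]}, {"xyz": [-64, 0, 0]}, {"xyz": [-69, 0, 0]}, {"xyz": [-72, 0, 0]}, {"xyz": [-72, 0, 0]}])

```text
clock: 10.2
tool_pos: [507.9, 69.3, 23.3]
tool_rot: [-3.141, 0.0, -1.57]
wrist_force: [-0.5, 0.1, -0.2]
finger_gap: 0.0
gripper_force: 0.0
```

```bash
python3 - <<'E'
from h import *
s=eyes.capture("scene"); t=eyes.capture("top")
a=cv2.resize(s[150:300,160:360],None,fx=2,fy=2,interpolation=2); b=cv2.resize(t[180:330,180:380],None,fx=2,fy=2,interpolation=2)
cv2.imwrite("pics/c5.png",np.hstack([a,b])[:,:,::-1])
E
```

```text
(no output)
```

View pics/c5.png

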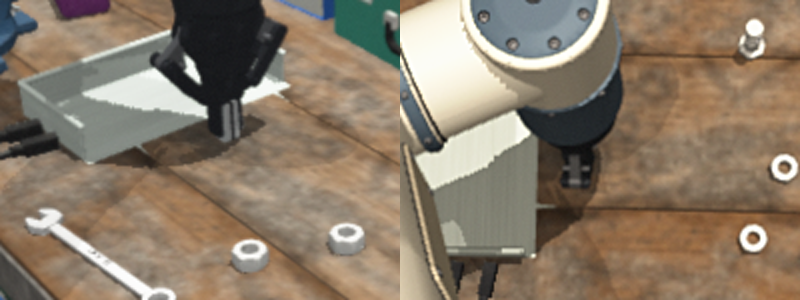

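The fingers are at (228,120) in the scene crop, short of the pan mouth, and the nut is hidden or out of sight. I'll test by colour (grey metal against brown wood) instead of viewing again.

```bash
cat >> h.py <<'E'
def asc(n,x,y,h=24,img=None):
    """map of grey (#, bright), dark (.) and wood ( ) pixels round a world point"""
    i=(eyes.capture(n) if img is None else img).astype(int); u,v=px(n,[x,y,10]).round().astype(int); print(n,"centre px",u,v)
    for r in range(v-h//2,v+h//2):
        print(r,"".join("." if i[r,c].max()<55 else "#" if i[r,c,0]-i[r,c,2]<16 else " " for c in range(u-h,u+h)))
E
python3 -c "
from h import *
asc('scene',510,92,30)"
```

```text
scene centre px 267 211
196 ################............................################
197 #################...........................############    
198 ###################........................###########      
199 #####################......................########         
200 ######################.................###.######           
201 #######################................#######              
202 ###########################........###.######               
203 ###########################.......########.#                
204 ###########################.......####.####.                
205 ###########################.......#########.                
206 ############################......##########                
207 ############################......##########                
208 ############################......#########.#               
209 ###########################.......#########.##              
210 ###########################.......#########.##              
211 ##########################........#########.##              
212 ##########################........#####.###.##              
213 ###################  #    ........#####.#######             
214 ####################  # # #.......#####.#########           
215 ############ ###########   ........####.########            
216 #########       ########### .......####.###### #            
217 #######         ######..#### #.....####.########            
218 ###             ############ ###..#####.######              
219 #               ############## ########.##                  
220                  #   ########## ##########                  
221                          ###### #######                     
222                            #  #######                       
223                              #####                          
224                             #####                           
225                               ###
```

steer_hand(plan=[{"xyz": [20, 0, 0]}, {"xyz": [50, 0, -20]}, {"xyz": [90, 0, -60]}, {"xyz": [130, 0, -100]}, {"xyz": [160, 0, -130]}, {"xyz": [160, 0, -130]}, {"xyz": [160, 0, -130]}])

```text
clock: 11.05
tool_pos: [508.2, -92.1, 154.4]
tool_rot: [-3.139, 0.001, -1.573]
wrist_force: [0.5, 0.5, -0.9]
finger_gap: -0.0
gripper_force: 0.0
```

```bash
python3 - <<'E'
from h import *
s=eyes.capture("scene"); t=eyes.capture("top")
a=cv2.resize(s[130:330,130:400],None,fx=1.5,fy=1.5,interpolation=2); b=cv2.resize(t[180:330,180:440],None,fx=1.5,fy=1.5,interpolation=2)
b=cv2.copyMakeBorder(b,0,75,0,0,0)
cv2.imwrite("pics/c6.png",np.hstack([a,b])[:,:,::-1])
asc("scene",510,92,30,s)
E
```

```text
scene centre px 267 211
196 ########################################################### 
197 ########################################################    
198 ######################################################      
199 ###################################################         
200 ################################################            
201 ##############################################              
202 #############################################               
203 ##########################################                  
204 #########################################                   
205 ###########################################                 
206 ############################################                
207 ############################################                
208 #############################################               
209 ###########################   ###############               
210 #################
[... 257 characters left out ...]
                 #############                
215 ##########                      ###########                 
216 #######                          ########                   
217 ####                                                        
218 ##                                                          
219                                                             
220                                                             
221                                                             
222                                                             
223                                                             
224                                                             
225
```

View pics/c6.png

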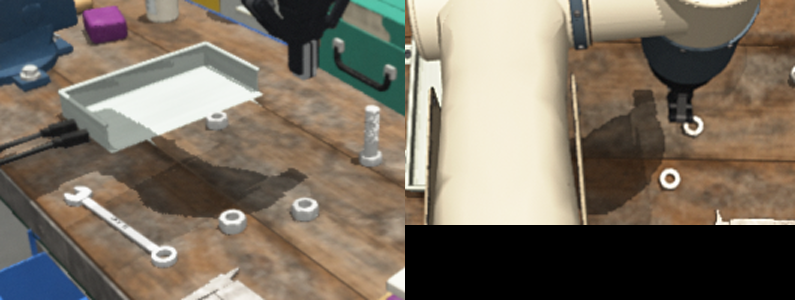

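Nut_0 is intact just short of the pan's edge at scene pixel (275,209). nut_1, nut_2 and the bolt are undisturbed.

```bash
python3 - <<'E'
from h import *
print(w("scene",274.5,209.3,6.5), w("scene",130+232/1.5,130+221/1.5,6.5),w("scene",130+305/1.5,130+209/1.5,6.5))
print(px("scene",[507,114,0]),px("scene",[400,111,0]),px("scene",[540,140,8]))
E
```

```text
[527.38387878  93.15598923   6.5       ] [418.57116383 -89.35781747   6.5       ] [ 486.50718728 -119.19088882    6.5       ]
[258.78248597 211.78118541] [207.2636845  232.00051115] [265.62818186 197.34508604]
```

steer_hand(plan=[{"xyz": [-40, -6, 0]}, {"xyz": [-80, -12, 0]}, {"xyz": [-120, -19, 20]}, {"xyz": [-142, -19, 60]}, {"xyz": [-142, -19, 100]}, {"xyz": [-142, -19, 120]}, {"xyz": [-142, -19, 128]}, {"xyz": [-142, -19, 131]}, {"xyz": [-142, -19, 131]}, {"xyz": [-142, -19, 131]}])

```text
clock: 12.15
tool_pos: [527.7, 51.2, 23.4]
tool_rot: [-3.139, 0.001, -1.571]
wrist_force: [0.1, 0.9, 1.6]
finger_gap: -0.3
gripper_force: 0.0
```

steer_hand(plan=[{"xyz": [-5, 0, 0]}, {"xyz": [-10, 0, 0]}, {"xyz": [-14, 0, 0]}, {"xyz": [-17, 0, 0]}, {"xyz": [-20, 0, 0]}, {"xyz": [-23, 0, 0]}, {"xyz": [-26, 0, 0]}, {"xyz": [-30, 0, 0]}, {"xyz": [-35, 0, 0]}, {"xyz": [-40, 0, 0]}, {"xyz": [-45, 0, 0]}, {"xyz": [-50, 0, 0]}, {"xyz": [-55, 0, 0]}, {"xyz": [-60, 0, 0]}, {"xyz": [-65, 0, 0]}, {"xyz": [-70, 0, 0]}, {"xyz": [-74, 0, 0]}, {"xyz": [-78, 0, 0]}, {"xyz": [-78, 0, 0]}])

```text
clock: 14.05
tool_pos: [526.9, 129.5, 22.3]
tool_rot: [-3.141, 0.0, -1.57]
wrist_force: [-0.0, -0.5, 0.2]
finger_gap: 0.2
gripper_force: 0.0
```

steer_hand(plan=[{"xyz": [8, 0, 0]}, {"xyz": [8, 0, -30]}, {"xyz": [8, 0, -70]}, {"xyz": [40, 10, -100]}, {"xyz": [80, 20, -100]}, {"xyz": [130, 30, -100]}, {"xyz": [180, 40, -100]}, {"xyz": [230, 40, -100]}, {"xyz": [270, 40, -100]}, {"xyz": [294, 40, -100]}, {"xyz": [294, 40, -100]}, {"xyz": [294, 40, -100]}])

```text
clock: 15.25
tool_pos: [486.3, -165.8, 122.1]
tool_rot: [3.141, 0.0, -1.573]
wrist_force: [0.1, -0.7, 0.5]
finger_gap: -0.2
gripper_force: 0.0
```

```bash
cat >> h.py <<'E'
def diff(n,p0,x0,y0,x1,y1,thr=25):
    a=cv2.imread(p0)[:,:,::-1].astype(int); b=eyes.capture(n).astype(int); m=(abs(a-b).max(2)>thr).astype(np.uint8); M=np.zeros_like(m); M[y0:y1,x0:x1]=m[y0:y1,x0:x1]
    k,l,st,c=cv2.connectedComponentsWithStats(M)
    for i in range(1,k):
        if st[i,4]>25: print(st[i],c[i].round(1),w(n,*c[i],8).round(1))
    return b
E
python3 -c "
from h import *
b=diff('scene','pics/scene0.png',160,150,320,240,18)
cv2.imwrite('pics/raw7.png',b.astype(np.uint8)[:,:,::-1])"
```

```text
[312 169   8  16  94] [316.1 175.3] [671.1 154.6   8. ]
[248 191  15  12 119] [255.  197.7] [524.2 151.9   8. ]
[ 183  216   83   24 1209] [223.6 230.5] [417.7  84.9   8. ]
[295 223  25  17 283] [309.4 232.7] [523.3 -13.8   8. ]
```

Nut_0 is inside the pan, about 38 mm past the mouth. nut_1 is next, in shorter strokes with re-centring.

steer_hand(plan=[{"xyz": [0, 0, 40]}, {"xyz": [0, 0, 75]}, {"xyz": [0, 0, 90]}, {"xyz": [0, 0, 96]}, {"xyz": [0, 0, 98]}, {"xyz": [0, 0, 98]}])

```text
clock: 15.9
tool_pos: [487.6, -164.8, 25.1]
tool_rot: [-3.14, -0.0, -1.57]
wrist_force: [-0.5, 0.6, 0.5]
finger_gap: -0.0
gripper_force: 0.0
```

steer_hand(plan=[{"xyz": [-6, 0, 0]}, {"xyz": [-12, 0, 0]}, {"xyz": [-16, 0, 0]}, {"xyz": [-19, 0, 0]}, {"xyz": [-22, 0, 0]}, {"xyz": [-25, 0, 0]}, {"xyz": [-29, 0, 0]}, {"xyz": [-34, 0, 0]}, {"xyz": [-39, 0, 0]}, {"xyz": [-44, 0, 0]}, {"xyz": [-49, 0, 0]}, {"xyz": [-54, 0, 0]}, {"xyz": [-59, 0, 0]}, {"xyz": [-64, 0, 0]}, {"xyz": [-69, 0, 0]}, {"xyz": [-74, 0, 0]}, {"xyz": [-79, 0, 0]}, {"xyz": [-83, 0, 0]}, {"xyz": [-83, 0, 0]}])

```text
clock: 17.8
tool_pos: [486.9, -81.6, 24.3]
tool_rot: [-3.142, 0.0, -1.57]
wrist_force: [-0.2, 0.2, 0.6]
finger_gap: 0.3
gripper_force: 0.0
```

steer_hand(plan=[{"xyz": [15, 0, 0]}, {"xyz": [30, 0, 0]}, {"xyz": [30, 0, 0]}])

```text
clock: 18.1
tool_pos: [486.7, -113.1, 24.2]
tool_rot: [3.141, -0.0, -1.572]
wrist_force: [0.4, 0.8, -0.5]
finger_gap: 0.2
gripper_force: 0.0
```

```bash
cat >> h.py <<'E'
def nut(x,y,h=22):
    i=eyes.capture("scene").astype(int); u,v=px("scene",[x,y,6.5]).round().astype(int)
    m=((i[...,0]-i[...,2]<18)&(i.max(2)>70)).astype(np.uint8); M=np.zeros_like(m); M[v-h:v+h,u-h:u+h]=m[v-h:v+h,u-h:u+h]
    k,l,st,c=cv2.connectedComponentsWithStats(M)
    for j in range(1,k):
        if st[j,4]>25:
            e=[st[j,0]+(st[j,2]-1)/2,st[j,1]+(st[j,3]-1)/2]; print(st[j],w("scene",*e,6.5).round(1))
E
python3 -c "
from h import *
nut(486,-40)"
```

```text
[293 244  27  26 381] [476.6 -65.2   6.5]
```

```bash
python3 -c "
from h import *
asc('scene',486,-58,32)"
```

```text
scene centre px 308 251
235                       #..............     ......................
236                        #..............    ......................
237                         #..............   ......................
238                          #......................................
239                           #.....................................
240                             ....................................
241                              #..................................
242                               ..................................
243                                #................................
244                                ##...............................
245 #                           ######..............................
246 ###                        #########............................
247 ####                      ############......................##..
248 ######                    #############....................####.
249  ######                   ###############..................####.
250 ### #####                 ###########
[... 431 characters left out ...]
#####.###.
257    . ...############ # ######################.........#####.###.
258       ...################ ##################..........#####.###.
259         ...##############    ################.........#####.###.
260          ..#############             #######..........#####.###.
261         ......####### #     #         ## ###..........#####.###.
262          #.. ...####   ##       #        ####.........#####.###.
263              ##.#  ###           ##       ###.........#####.####
264               .     #                        .........#####.####
265                                              #........#####.####
266                             #         #       #.......#####.####
```

```bash
python3 -c "
from h import *
print(w('scene',310,252,6.5), px('scene',[486,-58,13]))
asc('top',486,-58,20)"
```

```text
[489.26040714 -59.00543712   6.5       ] [307.85600205 248.94810215]
top centre px 338 263
253                                  #......
254                                   #.....
255                                    .....
256                    ## #           #.....
257                   ##               .....
258                         #          .....
259                        ##           ....
260                 #       #            ...
261                 #                     ..
262                                       ..
263                                        .
264                #                        
265                ##                       
266                 ##                      
267                  ##     #               
268                    #                    
269                                         
270                                         
271                                         
272
```

steer_hand(plan=[{"xyz": [-7, -2, 0]}, {"xyz": [-14, -2, 0]}, {"xyz": [-20, -2, 0]}, {"xyz": [-24, -2, 0]}, {"xyz": [-27, -2, 0]}, {"xyz": [-30, -2, 0]}, {"xyz": [-33, -2, 0]}, {"xyz": [-37, -2, 0]}, {"xyz": [-42, -2, 0]}, {"xyz": [-47, -2, 0]}, {"xyz": [-52, -2, 0]}, {"xyz": [-57, -2, 0]}, {"xyz": [-62, -2, 0]}, {"xyz": [-67, -2, 0]}, {"xyz": [-72, -2, 0]}, {"xyz": [-77, -2, 0]}, {"xyz": [-82, -2, 0]}, {"xyz": [-87, -2, 0]}, {"xyz": [-92, -2, 0]}, {"xyz": [-92, -2, 0]}])

```text
clock: 20.25
tool_pos: [488.9, -19.5, 24.3]
tool_rot: [-3.141, 0.0, -1.57]
wrist_force: [0.1, -0.4, -0.2]
finger_gap: 0.1
gripper_force: 0.0
```

steer_hand(plan=[{"xyz": [15, 0, 0]}, {"xyz": [30, 0, 0]}, {"xyz": [30, 0, 0]}])

```text
clock: 20.55
tool_pos: [488.6, -51.1, 24.2]
tool_rot: [3.141, -0.0, -1.572]
wrist_force: [0.4, -0.5, -0.4]
finger_gap: -0.1
gripper_force: 0.0
```

```bash
python3 -c "
from h import *
asc('scene',488,0,30);asc('top',488,0,20)"
```

```text
scene centre px 287 236
221                     #.............# #.......................
222                      #......................................
223                       #.....................................
224                         ....................................
225                          ...................................
226                           ..................................
227                            #................................
228                             #..............................#
229                            #####........................... 
230                          ########.........................  
231                        ###########...................####.  
232                       #############...................###.  
233         
[... 1338 characters left out ...]
        #............
256                ##           ............
257                #    #        ...........
258               #  # #          ..........
259              #                 .........
260                                 ........
261                                  .......
262                                   ......
263                                    .....
264                         #           ....
265                        #              ..
266                     ###                 
267                  ###                    
268                                         
269                                         
270                                         
271
```

steer_hand(plan=[{"xyz": [-7, -1, 0]}, {"xyz": [-14, -1, 0]}, {"xyz": [-20, -1, 0]}, {"xyz": [-24, -1, 0]}, {"xyz": [-27, -1, 0]}, {"xyz": [-30, -1, 0]}, {"xyz": [-33, -1, 0]}, {"xyz": [-37, -1, 0]}, {"xyz": [-42, -1, 0]}, {"xyz": [-47, -1, 0]}, {"xyz": [-52, -1, 0]}, {"xyz": [-57, -1, 0]}, {"xyz": [-62, -1, 0]}, {"xyz": [-67, -1, 0]}, {"xyz": [-72, -1, 0]}, {"xyz": [-77, -1, 0]}, {"xyz": [-82, -1, 0]}, {"xyz": [-87, -1, 0]}, {"xyz": [-92, -1, 0]}, {"xyz": [-92, -1, 0]}])

```text
clock: 22.65
tool_pos: [489.9, 42.5, 24.3]
tool_rot: [-3.141, 0.0, -1.57]
wrist_force: [0.1, -0.1, 0.6]
finger_gap: -0.7
gripper_force: 0.0
```

steer_hand(plan=[{"xyz": [15, 0, 0]}, {"xyz": [30, 0, 0]}, {"xyz": [30, 0, 0]}])

```text
clock: 22.95
tool_pos: [489.4, 10.1, 24.2]
tool_rot: [3.141, -0.0, -1.573]
wrist_force: [-1.7, 0.7, 0.2]
finger_gap: -0.1
gripper_force: 0.0
```

```bash
python3 -c "
from h import *
asc('scene',490,62,30)"
```

```text
scene centre px 267 221
206 ###################............####.........................
207 ####################............##..........................
208 ######################......................................
209 #######################...................................# 
210 #######################..................................#  
211 #####################   .................................   
212 ##################       ................................   
213 ################          #.............................#   
214 ##############             ##...........................    
215 ##########                 ####........................     
216 ########               #########..................####.     
217 ####                 ############...............#.####.     
218 ##         
[... 450 characters left out ...]
               ################........#####.####.#   
226                      ################........#####.####.#   
227                       ###############........#####.###..#   
228                          ############.........####.####.#   
229                            # ###     .........####.####.    
230 .                                    #........####.#####    
231 ..                                   #........#########     
232 ...                                   #.......#########     
233 .....                                  #......###########   
234 ......                                  ##...############   
235 ........                                 ##########.####
```

steer_hand(plan=[{"xyz": [-8, 3, 0]}, {"xyz": [-16, 3, 0]}, {"xyz": [-21, 3, 0]}, {"xyz": [-25, 3, 0]}, {"xyz": [-28, 3, 0]}, {"xyz": [-31, 3, 0]}, {"xyz": [-35, 3, 0]}, {"xyz": [-41, 3, 0]}, {"xyz": [-47, 3, 0]}, {"xyz": [-53, 3, 0]}, {"xyz": [-59, 3, 0]}, {"xyz": [-66, 3, 0]}, {"xyz": [-73, 3, 0]}, {"xyz": [-80, 3, 0]}, {"xyz": [-87, 3, 0]}, {"xyz": [-94, 3, 0]}, {"xyz": [-101, 3, 0]}, {"xyz": [-108, 3, 0]}, {"xyz": [-113, 3, 0]}, {"xyz": [-116, 3, 0]}])

```text
clock: 25.0
tool_pos: [486.8, 128.5, 24.3]
tool_rot: [-3.142, 0.0, -1.57]
wrist_force: [-0.2, -0.1, -0.0]
finger_gap: -0.1
gripper_force: 0.2
```

steer_hand(plan=[{}, {"xyz": [10, 0, 0]}, {"xyz": [14, 0, -30]}, {"xyz": [14, 0, -70]}, {"xyz": [40, 20, -100]}, {"xyz": [80, 40, -100]}, {"xyz": [120, 60, -100]}, {"xyz": [170, 68, -100]}, {"xyz": [220, 68, -100]}, {"xyz": [255, 68, -100]}, {"xyz": [265, 68, -100]}, {"xyz": [265, 68, -100]}, {"xyz": [265, 68, -100]}])

```text
clock: 26.3
tool_pos: [418.5, -137.0, 124.2]
tool_rot: [3.141, 0.0, -1.572]
wrist_force: [-0.1, -0.1, 0.3]
finger_gap: -0.0
gripper_force: 0.0
```

```bash
python3 -c "
from h import *
b=diff('scene','pics/scene0.png',160,150,320,240,18)"
```

```text
[ 253  150   67   86 3676] [293.2 184.8] [610.6 149.6   8. ]
[248 192  15  11 114] [255.  197.7] [524.1 151.6   8. ]
[231 198  15  12 118] [237.9 204. ] [486.5 150.8   8. ]
[160 226  44  14 436] [178.9 233.9] [354.1 123.8   8. ]
```

nut_1 is in the pan too, at (486,151). For nut_2 I'll push slightly diagonally, away from the end wall.

steer_hand(plan=[{"xyz": [0, 4, 40], "spin": 0.1}, {"xyz": [0, 4, 75], "spin": 0.1}, {"xyz": [0, 4, 90], "spin": 0.1}, {"xyz": [0, 4, 97], "spin": 0.1}, {"xyz": [0, 4, 100], "spin": 0.1}, {"xyz": [0, 4, 100], "spin": 0.1}])

```text
clock: 26.95
tool_pos: [415.4, -136.7, 24.8]
tool_rot: [-3.141, -0.0, -1.67]
wrist_force: [-0.6, 0.6, 0.3]
finger_gap: 0.0
gripper_force: 0.0
```

steer_hand(plan=[{"xyz": [-6, 0, 0]}, {"xyz": [-12, 0, 0]}, {"xyz": [-16, 0, 0]}, {"xyz": [-19, 0, 0]}, {"xyz": [-22, 0, 0]}, {"xyz": [-25, 0, 0]}, {"xyz": [-29, 0, 0]}, {"xyz": [-34, 0, 0]}, {"xyz": [-39, 0, 0]}, {"xyz": [-44, 0, 0]}, {"xyz": [-49, 0, 0]}, {"xyz": [-54, 0, 0]}, {"xyz": [-59, 0, 0]}, {"xyz": [-64, 0, 0]}, {"xyz": [-69, 0, 0]}, {"xyz": [-74, 0, 0]}, {"xyz": [-79, 0, 0]}, {"xyz": [-83, 0, 0]}, {"xyz": [-83, 0, 0]}])

```text
clock: 28.85
tool_pos: [423.2, -54.0, 24.3]
tool_rot: [-3.141, 0.0, -1.67]
wrist_force: [0.4, 0.7, 0.3]
finger_gap: 0.6
gripper_force: 0.0
```

steer_hand(plan=[{"xyz": [15, 0, 0]}, {"xyz": [30, 0, 0]}, {"xyz": [30, 0, 0]}])

```text
clock: 29.15
tool_pos: [419.8, -85.2, 24.2]
tool_rot: [3.141, -0.0, -1.672]
wrist_force: [-0.7, 0.6, -0.5]
finger_gap: 0.1
gripper_force: 0.0
```

```bash
python3 -c "
from h import *
asc('scene',424,-34,30)"
```

```text
scene centre px 266 258
243            ..............        ...........................
244             ...............      ...........................
245              #..............     ...........................
246                ..............#  #...........................
247                 ............................................
248                  ...........................................
249                   #.........................................
250                     .......................................#
251                      .....................................# 
252                       #...................................# 
253
[... 593 characters left out ...]
               ###############........#####.####..#  
263                        #############.........#####.####..#  
264                        #############.........#####.####...##
265                           #######   .........#####.####.....
266 #                                   .........#####.####....#
267 ###                                 .........#####.####.....
268  # #                                .........#####.####.....
269    ##                               .........#####..####..  
270    #                                 ........#####.#####..  
271  #                                   ........#####..####.   
272                                       .......######.####.
```

steer_hand(plan=[{"xyz": [-7, 3, 0]}, {"xyz": [-14, 3, 0]}, {"xyz": [-20, 3, 0]}, {"xyz": [-24, 3, 0]}, {"xyz": [-27, 3, 0]}, {"xyz": [-30, 3, 0]}, {"xyz": [-33, 3, 0]}, {"xyz": [-37, 3, 0]}, {"xyz": [-42, 3, 0]}, {"xyz": [-47, 3, 0]}, {"xyz": [-52, 3, 0]}, {"xyz": [-57, 3, 0]}, {"xyz": [-62, 3, 0]}, {"xyz": [-67, 3, 0]}, {"xyz": [-72, 3, 0]}, {"xyz": [-77, 3, 0]}, {"xyz": [-82, 3, 0]}, {"xyz": [-87, 3, 0]}, {"xyz": [-92, 3, 0]}, {"xyz": [-92, 3, 0]}])

```text
clock: 31.2
tool_pos: [426.5, 8.1, 24.3]
tool_rot: [-3.141, 0.0, -1.67]
wrist_force: [0.0, 0.6, 0.5]
finger_gap: -0.2
gripper_force: 0.0
```

steer_hand(plan=[{"xyz": [15, 0, 0]}, {"xyz": [30, 0, 0]}, {"xyz": [30, 0, 0]}])

```text
clock: 31.5
tool_pos: [422.9, -23.3, 24.2]
tool_rot: [3.141, -0.0, -1.672]
wrist_force: [0.6, 1.0, -0.4]
finger_gap: -0.2
gripper_force: 0.0
```

```bash
python3 -c "
from h import *
asc('scene',429,29,30)
print(w('scene',250,243,6.5))"
```

```text
scene centre px 247 241
226 ##        .............#      #.............................
227            ..............      .............................
228             ..............    ..............................
229               ..............................................
230                .............................................
231                 ..........................................  
232                  ........................................   
233                   #....................................#    
234                     ..................................#     
235                      .................................      
236                       #...............................      
237                         .............................       
238               
[... 492 characters left out ...]
#..      
246                                  #........#####.####..#   ##
247                                   ........#####.####..# ####
248 .                                 ........#####.####... ### 
249                                   ........#####.####... ####
250                                   ........#####.####....    
251                                    .......#####.####....   #
252                                    .......#####.####.....   
253                                    .......#####.####..      
254                                     ......#####.#####.      
255                                      .....#####.####        
[431.47095786  24.52874868   6.5       ]
```

steer_hand(plan=[{"xyz": [10, 0, -20]}, {"xyz": [30, 0, -50]}, {"xyz": [60, 0, -90]}, {"xyz": [60, 0, -90]}, {"xyz": [60, 0, -90]}])

```text
clock: 32.05
tool_pos: [418.0, -82.0, 115.1]
tool_rot: [-3.139, 0.001, -1.672]
wrist_force: [-0.8, 0.0, -0.9]
finger_gap: -0.1
gripper_force: 0.0
```

```bash
python3 -c "
from h import *
asc('scene',440,22,36)"
```

```text
scene centre px 255 240
222 ############                                          ########.####     
223 #######   ##                                           #########        
224 #####                                                   ######          
225 ###                                                                     
226                                                                         
227                                                                         
228                                                                         
229                                                                         
230                                                                         
231                                                                         
232                                                                         
233                                   #####                                 
234   
[... 1068 characters left out ...]
   
248                                                                         
249                                                                         
250                                                                         
251                                                                         
252                                                                         
253                                                                         
254                                                                         
255                                                                         
256                                                                         
257
```

```bash
python3 -c "
from h import *
print(w('scene',254.5,239.5,6.5))"
```

```text
[443.03199295  28.96795969   6.5       ]
```

steer_hand(plan=[{"xyz": [-30, -8, 0], "spin": -0.1}, {"xyz": [-64, -17, 20], "spin": -0.1}, {"xyz": [-64, -17, 60], "spin": -0.1}, {"xyz": [-64, -17, 80], "spin": -0.1}, {"xyz": [-64, -17, 88], "spin": -0.1}, {"xyz": [-64, -17, 91], "spin": -0.1}, {"xyz": [-64, -17, 91], "spin": -0.1}, {"xyz": [-64, -17, 91], "spin": -0.1}])

```text
clock: 32.9
tool_pos: [441.4, -19.9, 24.2]
tool_rot: [-3.14, 0.0, -1.571]
wrist_force: [0.8, -0.1, 0.3]
finger_gap: -0.1
gripper_force: 0.0
```

steer_hand(plan=[{"xyz": [-6, -2, 0]}, {"xyz": [-12, -2, 0]}, {"xyz": [-17, -2, 0]}, {"xyz": [-20, -2, 0]}, {"xyz": [-23, -2, 0]}, {"xyz": [-26, -2, 0]}, {"xyz": [-29, -2, 0]}, {"xyz": [-33, -2, 0]}, {"xyz": [-38, -2, 0]}, {"xyz": [-43, -2, 0]}, {"xyz": [-48, -2, 0]}, {"xyz": [-53, -2, 0]}, {"xyz": [-58, -2, 0]}, {"xyz": [-63, -2, 0]}, {"xyz": [-68, -2, 0]}, {"xyz": [-73, -2, 0]}, {"xyz": [-76, -2, 0]}, {"xyz": [-76, -2, 0]}])

```text
clock: 34.7
tool_pos: [442.7, 56.3, 23.3]
tool_rot: [-3.141, 0.0, -1.57]
wrist_force: [-0.2, 0.2, 1.0]
finger_gap: 0.2
gripper_force: 0.0
```

steer_hand(plan=[{"xyz": [20, 0, 0]}, {"xyz": [40, 0, -20]}, {"xyz": [60, 0, -60]}, {"xyz": [60, 0, -60]}, {"xyz": [60, 0, -60]}])

```text
clock: 35.2
tool_pos: [443.1, -4.3, 84.1]
tool_rot: [-3.139, 0.001, -1.572]
wrist_force: [-0.4, 0.1, -0.4]
finger_gap: 0.1
gripper_force: 0.0
```

```bash
python3 -c "
from h import *
asc('scene',443,78,32)
print(px('scene',[443,78,6.5]))"
```

```text
scene centre px 238 226
210 ################################################.......#########
211 #################################################......#########
212 ##################################################.....#########
213 ###############################################   #.....#####.##
214 #############################################       ...######.##
215 #########################################           #########.##
216 #######################################               #######   
217 ###################################                    ####     
218 #################################                       ##      
219 ##############################                                  
220 ############################    #####                           
221 ##########################   ####
[... 739 characters left out ...]
               ##########                          
233    #                            ###                             
234        #                                                        
235        #                         .                              
236        ##                       .......                         
237   #  ###   #                      ......                        
238 ## #                                ....                        
239 #######                                 ..                      
240 #########                                                       
241  #########                                 .             #      
[238.65827115 227.93543933]
```

steer_hand(plan=[{"xyz": [-20, -3, 20]}, {"xyz": [-36, -3, 40]}, {"xyz": [-41, -3, 52]}, {"xyz": [-44, -3, 58]}, {"xyz": [-44, -3, 60]}, {"xyz": [-44, -3, 60]}])

```text
clock: 35.85
tool_pos: [445.5, 39.8, 23.1]
tool_rot: [3.141, -0.0, -1.57]
wrist_force: [0.7, -0.6, -0.1]
finger_gap: -0.3
gripper_force: 0.0
```

steer_hand(plan=[{"xyz": [-6, 0, 0]}, {"xyz": [-9, 0, 0]}, {"xyz": [-12, 0, 0]}, {"xyz": [-15, 0, 0]}, {"xyz": [-18, 0, 0]}, {"xyz": [-22, 0, 0]}, {"xyz": [-27, 0, 0]}, {"xyz": [-32, 0, 0]}, {"xyz": [-37, 0, 0]}, {"xyz": [-42, 0, 0]}, {"xyz": [-47, 0, 0]}, {"xyz": [-52, 0, 0]}, {"xyz": [-57, 0, 0]}, {"xyz": [-62, 0, 0]}, {"xyz": [-67, 0, 0]}, {"xyz": [-72, 0, 0]}, {"xyz": [-77, 0, 0]}, {"xyz": [-82, 0, 0]}, {"xyz": [-86, 0, 0]}, {"xyz": [-86, 0, 0]}])

```text
clock: 37.85
tool_pos: [445.8, 126.5, 23.3]
tool_rot: [-3.141, 0.0, -1.57]
wrist_force: [0.3, -0.4, -0.1]
finger_gap: 0.2
gripper_force: 0.0
```

steer_hand(plan=[{"xyz": [10, 0, 0]}, {"xyz": [14, 0, -30]}, {"xyz": [14, 0, -70]}, {"xyz": [40, 0, -120]}, {"xyz": [80, 0, -150]}, {"xyz": [130, 0, -150]}, {"xyz": [180, 0, -150]}, {"xyz": [220, 0, -150]}, {"xyz": [220, 0, -150]}, {"xyz": [220, 0, -150]}])

```text
clock: 38.85
tool_pos: [444.9, -95.6, 173.1]
tool_rot: [3.141, 0.0, -1.574]
wrist_force: [0.1, -0.2, -0.6]
finger_gap: 0.1
gripper_force: 0.0
```

```bash
python3 -c "
from h import *
b=diff('scene','pics/scene0.png',160,150,320,240,18)
crop('scene',b.astype(np.uint8),150,130,480,340,2.4,'pics/c9.png')"
```

```text
[269 150  44  34 818] [295.1 163.1] [675.4 230.6   8. ]
[248 192  15  11 114] [255.  197.7] [524.1 151.6   8. ]
[231 198  15  12 119] [238. 204.] [486.6 150.9   8. ]
[211 205  16  12 130] [218.5 211.5] [444.9 149.1   8. ]
[160 225  54  15 559] [183.3 233.8] [360.2 119.5   8. ]
```

View pics/c9.png

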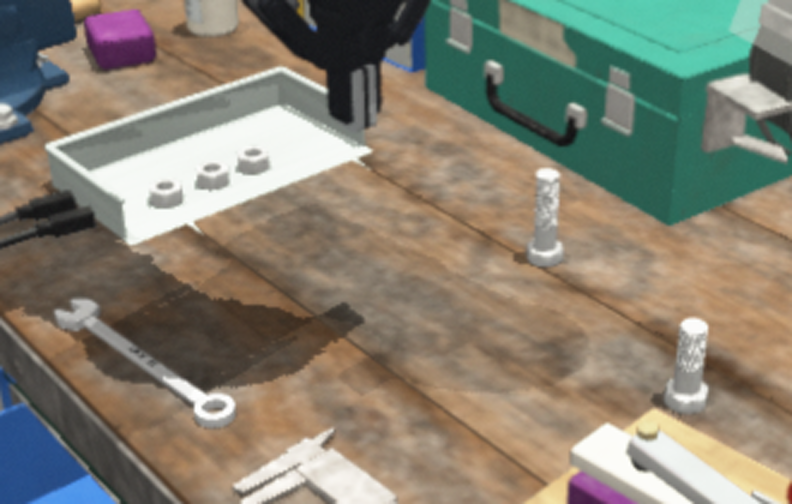

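All three nuts lie flat in the pan at (166,193), (212,176) and (253,160). Both bolts stand upright at (545,220) and (688,370). Handing in.

```bash
python3 -c "
from workcell import manip, eyes, sense
print(manip.close_job())"
```

```text
the job is handed in; nothing more can be done
None
```

All three nuts lie flat inside the pan, roughly 35–38 mm past the open edge, and both bolts look upright and undisturbed in the last picture; I handed the job in at about 39 s, and it returned no verdict.

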